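Screw the last foot onto the upturned amplifier

TASK

Screw the loose foot onto the bare stud of the upturned amplifier: set it upright over the stud, turn it gently backward (anticlockwise seen from above) until you feel it drop into the thread start, then run it forward (clockwise) until it is fully home, the spring washer under its rim pressed flat, and let go. Stop turning when it resists: forcing the thread spoils it, and so does hammering the foot down. Leave the other things on the bench and the amplifier where they are.

Things in the scene. Friction and masses are not known exactly. Their poses are not given: they have to be found in the camera images.
- foot_center (a point): Centre, half-way up, of the loose round aluminium foot: 48 mm across, 52 mm tall, 0.13 kg, upright on the bench, open end down, axis along z; black rubber disc on its closed top, knurled top third. Grip it from any side 26 to 52 mm above its rim. The black can (62 mm tall) and the small knob (24 mm tall) may have swapped places with it.
- foot: The loose foot; origin at the centre of its open rim. It is a cap nut: bore 35 mm across, 33 mm deep; inside are three round pins pointing inward, 120 degrees apart, 4.4 mm thick, 25 mm across between them, lowest edges 3 mm above the rim. Where the pins lie to x and y is not told.
- stud_base (a point): Root of the bare steel stud, on its axis, at the chassis top (86 mm above the bench), near the amplifier's corner nearest the robot on the left (+y); z up. A steel spring washer (52 mm across, 1.5 mm high, 12 N/mm) lies round it. The foot is home when its rim has pressed the washer flat, foot_center 26 mm above this point. Over 100 N between foot and amplifier or stud (over 0.4 N m) spoils the thread; 3 to 6 N down and 0.1 to 0.2 N m do.
- stud_tip (a point): Top of the stud, on its axis, 28.6 mm above stud_base. Tapered tip 12 mm across, then a pilot 22 mm across; below it a right-hand three-start thread 32 mm across, lead 28.5 mm per turn. The foot has about 1.5 mm radial play on the pilot. Where the three thread starts lie is not told: find them by feel.
- stud_crown (a point): Flat top of the thread, on the stud's axis, 19.6 mm above stud_base. A foot set down stands on it, rim 16.6 mm above the chassis, or up to 20.4 mm if on the stop teeth. Clockwise from the crown it jams on a tooth. Anticlockwise with 3 to 6 N down it drops within 120 degrees (off a tooth first to the crown), or by luck it lands in a start at once.
- stud_start (a point): Where the pins lie after the drop, on the stud's axis, 11 mm above stud_base: rim then 7 to 9 mm above the chassis (under 13 mm means dropped). More anticlockwise turning is blocked by the tooth. Clockwise it goes down 0.79 mm per 10 degrees, with 2 mm axial play, stiffens on the washer after about 100, and is home after 110 to 150 degrees. Let the hand follow it down.
- amp: The amplifier, upside down on a felt mat: orange chassis 300 mm (x) by 420 mm (y), top 86 mm above the bench, fixed. Origin: centre of its underside; x away from its front panel. Three feet like the loose one are on it at (-100,-150), (100,150), (100,-150) mm; the bare stud is at (-100,150) mm.
- capacitor: Bystander: black can, 35 mm wide, 62 mm tall, loose; origin at its underside.
- knob_spare: Bystander: small aluminium knob, 32 mm wide, 24 mm tall, loose; origin at its underside.
- driver: Bystander: screwdriver lying on the bench, loose.
- spanner: Bystander: wrench lying on the bench, loose.
- screw_tray: Bystander: grey tray 90 x 70 x 22 mm on the amplifier, loose; origin at its underside.
- washer: Bystander: steel washer 30 mm wide, 5 mm thick, on the amplifier, loose; origin at its underside.
- carton: Bystander: taped carton 100 x 80 x 60 mm, loose; origin at its underside.

How it is judged:
On the way, in this order (a step that is already met when the one before it is completed fails the run):
1. the foot is over the stud's pilot, on its axis (horizontal distance between foot_center and stud_base below 0.005 m and z of foot_center in the frame of stud_base below 0.051 m).
2. the foot has dropped into the thread start (horizontal distance between foot_center and stud_base below 0.005 m and z of foot_center in the frame of stud_base below 0.039 m), for 0.1 s.
At the end, for the whole second after the job is handed in: the foot is screwed home on the stud: on its axis within 4 mm, upright within 0.06 rad, its rim within 0.9 mm of the chassis, at rest and released (horizontal distance between foot_center and stud_base below 0.004 m and z of foot_center in the frame of stud_base below 0.0269 m and angle between foot's own z axis and vertical below 0.06 rad and linear speed of foot below 0.01 m/s and contact force between the fingers and foot below 0.1 N); the robot touches nothing.
It fails at once if the thread is forced: over 100 N between the foot and the amplifier or its stud (contact force between foot and amp above 100 N).
It fails at once if a bystander is moved by more than 30 mm (distance of any of capacitor, knob_spare, driver, spanner, screw_tray, washer, carton from where it was at the start of the episode above 0.03 m).
It also fails if it takes over 72 s, if anything falls off the work surface, if the arm or the gripper's body presses on something with over 40 N, if the wrist force passes 120 N, or if a joint passes its speed limit or range.

ROBOT

A 6-joint arm with a two-finger parallel gripper is mounted at the origin on the work surface. World frame = base frame: x ahead of the robot, y to its left, z up, the work surface at z = 0. Lengths are in m, angles in rad, forces in N, time in s.
With the tool pointing down it reaches from about 0.3 to 0.875 m from the base axis. Payload 6.4 kg.
Tool frame: the origin (TCP) lies on the centre line of the jaws, within the pads' length; the fingertips stand 8 mm ahead of it and the grasp point (between the pads) lies 11 mm behind it (tips_ahead is the distance from the TCP to the fingertips, in m); z points along the fingers, y is the direction in which the jaws open and shut (so a half turn about z gives the same grasp; the last joint's range is limited). The gripper opens to 88 mm and grips with 3 to 60 N. Pads are 18 mm wide; open, the fingers measure 123 mm over their backs; the gripper's body (75 mm by 187 mm) begins 45 mm behind the grasp point.
Start: joints at [0.905, 0.181, 1.607, -0, 1.354, -0.206], TCP at [0.255, 0.515, 0.247] pointing down, gripper open.
Joint ranges: [-2.99, 2.99], [-0.89, 2.07], [0.3, 2.58], [-1.14, 4.28], [0, 2.63], [-3.12, 3.12]. Speed limits (rad/s): [2.57, 2.57, 3.01, 3.14, 3.14, 3.14].

INTERFACE

Orientations are given as [roll, pitch, yaw] about the fixed x, y, z axes, in that order (R = Rz(yaw) Ry(pitch) Rx(roll)).
In Python, from rig import * gives the robot as it stands.
- The arm moves only by the tool arm_command, never from a script. Its argument "targets" is a list of rows, each a list of 5 numbers: the opening in per cent of the stroke, from 0 (shut) to 100 (fully open), then the shift along the tool's x, y, z in m, then the turn about the tool's z in rad. A call has 1 to 20 rows; each row is the pose to reach, as a shift and turn from the pose commanded when the call began, along the tool's axes at that moment; what a row does not reach only later rows make up. A row lasts 1/12 s, in which the tool goes at most 41.7 mm and 7.16 degrees, less where a joint would pass 70% of its speed; a pose out of reach is approached as far as the arm can. A call with a gripper value outside its range is refused whole. The fingers move at their own pace and stop on an object; "force" is the grip in N (left out, the last holds). Time passes only in rows, so rows that repeat a pose let the fingers close. It gives the time, the measured TCP pose, the force and the opening at its end, in the units of the state.
- get_obs(): the state, without advancing time (a new reading comes with each control period).
- grab_frame(name): name is "scene" or "top" or "wrist"; returns a dict with "pixels" (420x560x3 uint8, red, green, blue), "fx", "fy", "cx", "cy" (pixels), "R" (3x3) and "t" (3): a world point X has camera coordinates R X + t; the wrist camera has in their place "T_tool_cam" (4x4, takes a point from camera to tool coordinates, whose origin is the TCP and whose axes are the flange's). Camera axes: x right, y down, z forward; pixel columns grow to the right and rows downward; lengths in m; the calibration is good to about 2 mm. A picture is of the moment at which its call begins: read the wrist's pose just before it. There is no depth.
- finish_job(): hands the job in, once; it reports no verdict.
Trained networks look in a picture, given as the dict that the camera call returned (one of the last four; its "shot" number tells which), for a name from the list of things; names that differ only in an ending like _2 or _b are one class to them, and where a whole thing is asked for, a point or a joint stands for the part that bears it (a point fixed in the world has none). Each returns a list of dicts, best first, with "confidence" (0 to 1); they miss things now and then, are a little off and sometimes report something else, mostly with a low value. They report only what shows in the picture. A call takes as long as a camera call.
- search_frame(query, picture): "point" ([x, y, z] in m, in world coordinates, good to about 4 mm: the middle of the surface that is visible of it).
The state is a dict: "time_s": time; "qpos": joint angles; "joint_velocities": joint speeds; "tau": joint torques, N m; "eef_pos": TCP position; "tool_rot": TCP orientation; "wrist_force": force on the tool from outside, world axes, zero at the start; "moment": the same for the moment, N m; "gripper_width": opening from 0.0 (shut) to 1.0 (fully open).
Only numpy, scipy, OpenCV 4.12 (cv2) and the standard library are available. Lean on these libraries where they do the work, as an engineer would, in place of code of your own. Each camera call takes 0.05 s, during which the arm holds its last target.

## Working session

There is one attempt and no reset: what is moved stays moved. The work goes in short steps, Python scripts to look and compute and a tool call to move; the robot and the scene stay as the last step left them, time stands still between calls to the robot, and variables do not carry over. Pictures are saved under pics/ and viewed, and the job is handed in when it is done.

Besides the shell and the picture viewer there is one more tool, called after "Emit:" in YAML: its name, and indented under it one key for each argument. arm_command: Moves the arm, as the interface text tells. Its arguments: {"type":"object","properties":{"targets":{"type":"array"},"force":{"type":"number"}},"required":["targets"]}

```bash
mkdir -p pics; ls
python3 - <<'E'
from rig import *
import cv2
o=get_obs();print(o)
for n in ["scene","top","wrist"]:
    f=grab_frame(n);cv2.imwrite(f"pics/a_{n}.png",f["pixels"][:,:,::-1])
    print(n,f["fx"],f.get("R"),f.get("t"),f.get("T_tool_cam"))
    for q in ["foot","foot_center","stud_base","stud_tip","amp","capacitor","knob_spare","carton","screw_tray"]:
        r=search_frame(q,f)
        print(q,[(list(map(lambda v:round(float(v),4),d["point"])),round(d["confidence"],2)) for d in r[:5]])
E
```

```text
pics
{'time_s': 0.0, 'qpos': array([ 9.04676618e-01,  1.81549128e-01,  1.60798037e+00, -1.11180412e-05,
        1.35378822e+00, -2.06319171e-01]), 'joint_velocities': array([-1.40049322e-03, -3.58146218e-04,  6.06101665e-04, -5.88853721e-05,
        5.83901464e-04, -3.14126852e-05]), 'tau': array([-5.21777238e-04, -4.33869946e+01, -3.41852903e+01,  7.01631024e-02,
        3.84984585e-02, -1.22485226e-04]), 'eef_pos': array([0.25484243, 0.51487257, 0.24581893]), 'tool_rot': array([-3.13990195e+00, -3.42771053e-04,  2.68179423e+00]), 'wrist_force': array([ 0.45036293, -0.17296362, -0.16333783]), 'moment': array([0.0483695 , 0.02969404, 0.03765415]), 'gripper_width': 0.9976826382726316}
scene 401.2816256672397 [[-0.44602454  0.89475427  0.0218384 ]
 [ 0.59837971  0.31625276 -0.73615618]
 [-0.66558533 -0.31527606 -0.67645929]] [ 0.18242313 -0.28157842  1.46800299] None
foot [([0.5793, 0.278, 0.0474], 0.74), ([0.351, -0.2438, 0.0188], 0.7)]
foot_center [([0.5759, 0.2763, 0.0491], 0.74), ([0.4486, 0.2168, 0.0195], 0.49)]
stud_base [([0.7436, -0.087, 0.0849], 0.67)]
stud_tip [([0.7422, -0.0
[... 693 characters left out ...]
8], 0.95)]
capacitor [([0.6419, -0.1296, 0.0876], 0.65), ([0.4385, 0.3185, 0.0643], 0.56), ([0.5586, 0.2696, 0.0574], 0.55)]
knob_spare []
carton [([0.5672, 0.4496, 0.0618], 0.72)]
screw_tray [([0.7222, -0.1972, 0.0874], 0.94)]
wrist 296.92667526317143 None None [[ 8.82293589e-04 -9.50366385e-01 -3.11131735e-01  8.13141738e-02]
 [ 9.99999608e-01  8.16715049e-04  3.41060403e-04  8.54016324e-04]
 [-7.00263718e-05 -3.11131914e-01  9.50366733e-01 -1.38407928e-01]
 [ 0.00000000e+00  0.00000000e+00  0.00000000e+00  1.00000000e+00]]
foot []
foot_center []
stud_base []
stud_tip []
amp []
capacitor [([0.4328, 0.3271, 0.0615], 0.8)]
knob_spare [([0.4348, 0.2235, 0.0216], 0.72)]
carton []
screw_tray []
```

View pics/a_scene.png

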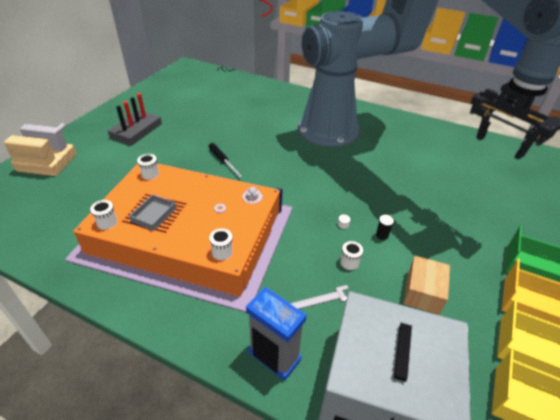

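View pics/a_top.png

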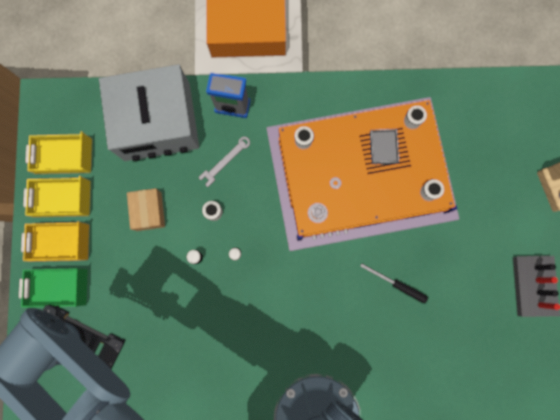

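View pics/a_wrist.png

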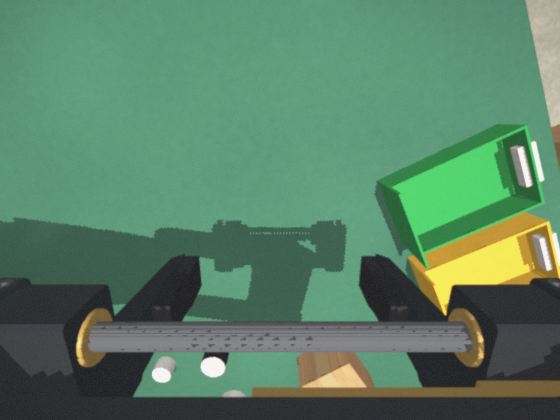

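```bash
cat > h.py <<'E'
from rig import *
import numpy as np, cv2
def ray(f,u,v,z):
    R=np.array(f["R"]);t=np.array(f["t"]);c=-R.T@t
    d=R.T@np.array([(u-f["cx"])/f["fx"],(v-f["cy"])/f["fy"],1]);return c+d*(z-c[2])/d[2]
def proj(f,X):
    p=np.array(f["R"])@X+np.array(f["t"]);return p[0]/p[2]*f["fx"]+f["cx"],p[1]/p[2]*f["fy"]+f["cy"]
def wristcam(f,o):
    from scipy.spatial.transform import Rotation as Ro
    T=np.eye(4);T[:3,:3]=Ro.from_euler('xyz',o["tool_rot"]).as_matrix();T[:3,3]=o["eef_pos"]
    M=np.linalg.inv(T@np.array(f["T_tool_cam"]));f=dict(f);f["R"]=M[:3,:3];f["t"]=M[:3,3];return f
E
python3 - <<'E'
from h import *
a=grab_frame("top");b=grab_frame("scene")
def crop(f,u,v,r=40,s=7):return cv2.resize(f["pixels"][v-r:v+r,u-r:u+r,::-1],None,fx=s,fy=s,interpolation=cv2.INTER_CUBIC)[:300*2]
A=np.hstack([cv2.resize(crop(a,212,210),(400,300*4//3)),cv2.resize(crop(a,318,212),(400,400))])
B=np.hstack([cv2.resize(crop(b,351,256),(400,400)),cv2.resize(crop(b,252,195),(400,400))])
cv2.imwrite("pics/b1.png",A);cv2.imwrite("pics/b2.png",B)
E
```

```text
(no output)
```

View pics/b1.png

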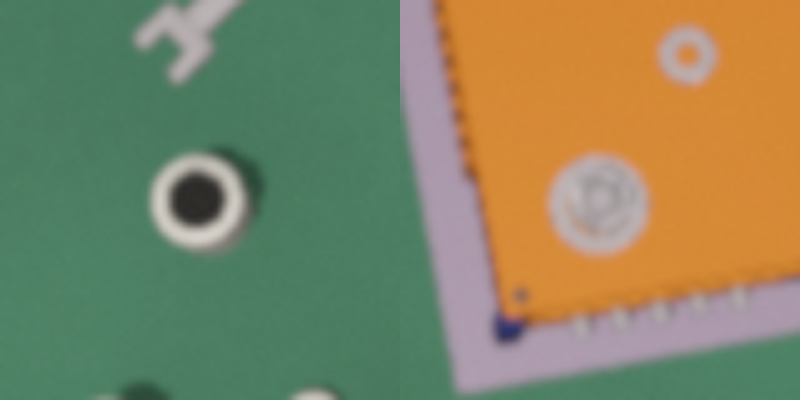

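View pics/b2.png

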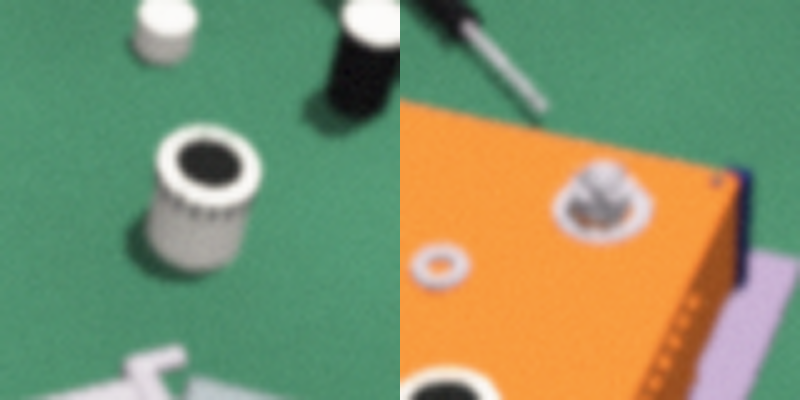

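```bash
python3 - <<'E'
from h import *
a=grab_frame("top");b=grab_frame("scene")
h=-.4
print(ray(a,211.2+h,209.8+h,.052),ray(b,352.8+h,248.6+h,.052))
print(ray(a,317.6+h,213+h,.0875),ray(b,252.4+h,196+h,.0875))
for f,c in((a,[(304,136),(417,116),(433,189)]),(b,[(103,209),(221,237),(148,160)])):
  I=np.hstack([cv2.resize(f["pixels"][v-25:v+25,u-25:u+25,::-1],(260,260),interpolation=cv2.INTER_CUBIC) for u,v in c])
  cv2.imwrite("pics/c%d.png"%f["shot"],I);print(f["shot"])
E
ls pics
```

```text
[0.56655029 0.27422118 0.052     ] [0.56023246 0.27468533 0.052     ]
[ 0.54695881 -0.01303417  0.0875    ] [ 0.53996098 -0.01439107  0.0875    ]
6
7
a_scene.png
a_top.png
a_wrist.png
b1.png
b2.png
c6.png
c7.png
```

Emit:
arm_command:
  targets:
    - [100,-0.19,-0.04,0.03,0.5]
    - [100,-0.383,-0.079,0.086,1.13]
    - [100,-0.383,-0.079,0.086,1.13]
    - [100,-0.383,-0.079,0.086,1.13]
    - [100,-0.383,-0.079,0.086,1.13]
    - [100,-0.383,-0.079,0.086,1.13]
    - [100,-0.383,-0.079,0.086,1.13]
    - [100,-0.383,-0.079,0.086,1.13]
    - [100,-0.383,-0.079,0.086,1.13]
    - [100,-0.383,-0.079,0.086,1.13]
    - [100,-0.383,-0.079,0.086,1.13]
    - [100,-0.383,-0.079,0.086,1.13]
    - [100,-0.383,-0.079,0.086,1.13]
    - [100,-0.383,-0.079,0.086,1.13]
    - [100,-0.383,-0.079,0.086,1.13]
  force: 20

```text
time_s: 2.95
eef_pos: [0.5625, 0.2758, 0.1613]
tool_rot: [3.141, -0.0, 1.554]
wrist_force: [0.1, -0.9, 0.9]
gripper_width: 1.004
```

Run:
```python
from h import *
o=get_obs();f=wristcam(grab_frame("wrist"),o)
print(o["time_s"],o["eef_pos"],o["tool_rot"],o["qpos"],proj(f,np.array([.563,.274,.052])))
cv2.imwrite("pics/d.png",f["pixels"][:,:,::-1])
for q in ["foot","foot_center"]:print(search_frame(q,f)[:2])
```

```text
2.95 [0.5624997  0.27577798 0.16126841] [ 3.14108451e+00 -3.17369900e-04  1.55385739e+00] [2.66589842e-01 3.75860697e-01 1.54390176e+00 1.73008446e-04
 1.22125356e+00 2.83469657e-01] (np.float64(280.1686613156264), np.float64(216.52877326104124))
[]
[{'point': [0.5593, 0.2785, 0.0526], 'confidence': 0.87}]
```

View pics/d.png

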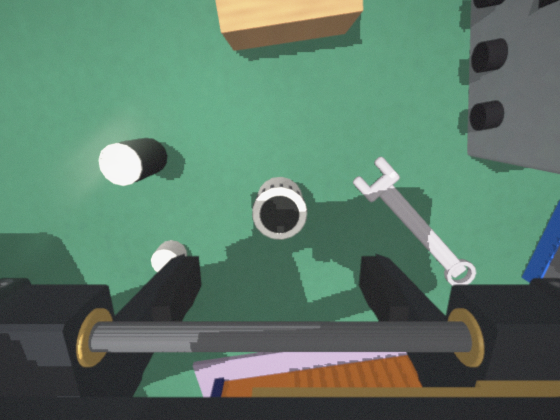

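Emit:
arm_command:
  targets:
    - [100,0,0,0.03,0]
    - [100,0,0,0.06,0]
    - [100,0,0,0.09,0]
    - [100,0,0,0.115,0]
    - [100,0,0,0.13,0]
    - [100,0,0,0.13,0]
    - [100,0,0,0.13,0]
    - [40,0,0,0.13,0]
    - [40,0,0,0.13,0]
    - [0,0,0,0.13,0]
    - [0,0,0,0.13,0]
    - [0,0,0,0.13,0]
    - [0,0,0,0.13,0]
    - [0,0,0,0.13,0]
    - [0,0,0,0.13,0]
  force: 20

```text
time_s: 4.35
eef_pos: [0.5635, 0.2746, 0.0311]
tool_rot: [3.141, -0.0, 1.552]
wrist_force: [-1.3, -0.6, 3.1]
gripper_width: 0.534
```

Emit:
arm_command:
  targets:
    - [0,0,0,-0.02,0]
    - [0,0,0,-0.05,0]
    - [0,0,0,-0.08,0]
    - [0,0,0,-0.11,0]
    - [0,-0.02,0,-0.14,0]
    - [0,-0.05,0,-0.149,0]
    - [0,-0.085,-0.003,-0.149,0]
    - [0,-0.12,-0.005,-0.149,0]
    - [0,-0.155,-0.006,-0.149,0]
    - [0,-0.19,-0.008,-0.149,0]
    - [0,-0.225,-0.01,-0.149,0]
    - [0,-0.26,-0.012,-0.149,0]
    - [0,-0.295,-0.0135,-0.149,0]
    - [0,-0.325,-0.0135,-0.149,0]
    - [0,-0.35,-0.0135,-0.149,0]
    - [0,-0.369,-0.0135,-0.149,0]
    - [0,-0.369,-0.0135,-0.149,0]
    - [0,-0.369,-0.0135,-0.149,0]
    - [0,-0.369,-0.0135,-0.149,0]

```text
time_s: 5.93
eef_pos: [0.5426, -0.0935, 0.1794]
tool_rot: [-3.141, -0.001, 1.552]
wrist_force: [-0.9, -0.2, -1.5]
gripper_width: 0.537
```

Run:
```python
from h import *
o=get_obs();f=wristcam(grab_frame("wrist"),o)
print(o["time_s"],o["eef_pos"],o["tool_rot"],o["qpos"],o["wrist_force"],o["moment"])
print(proj(f,np.array([.543,-.014,.0875])),proj(f,np.array([.543,-.014,.1146])),proj(f,o["eef_pos"]+[0,0,.021]))
cv2.imwrite("pics/e.png",f["pixels"][:,:,::-1])
u,v=map(int,proj(f,np.array([.543,-.014,.1])))
cv2.imwrite("pics/e2.png",cv2.resize(f["pixels"][v-60:v+60,u-70:u+70,::-1],None,fx=5,fy=5,interpolation=cv2.INTER_CUBIC));print(u-70,v-60)
for q in ["stud_base","stud_tip"]:print(search_frame(q,f)[:2])
```

```text
5.9333 [ 0.54255566 -0.09348231  0.17937678] [-3.14095242e+00 -7.33792897e-04  1.55159575e+00] [-3.86516350e-01  1.97608437e-01  1.73087937e+00  4.85510869e-04
  1.21396593e+00 -3.67485793e-01] [-0.88841651 -0.23891926 -1.5108263 ] [-0.02919535  0.07609519  0.00786024]
(np.float64(278.3325165436504), np.float64(120.01449785754235)) (np.float64(278.1332932583804), np.float64(120.43712336435605)) (np.float64(279.60637236117765), np.float64(303.09867344668567))
208 60
[{'point': [0.6259, -0.0271, 0.0835], 'confidence': 0.66}]
[{'point': [0.6286, -0.0226, 0.0888], 'confidence': 0.96}]
```

View pics/e.png

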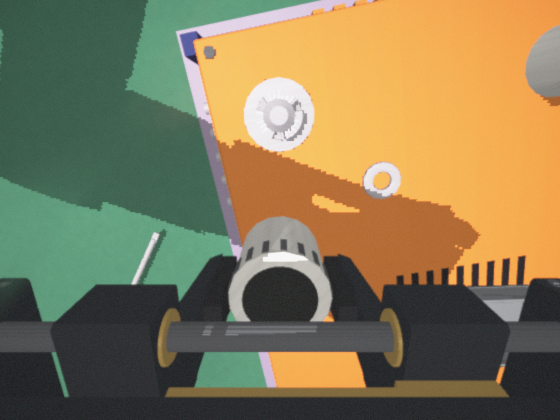

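View pics/e2.png

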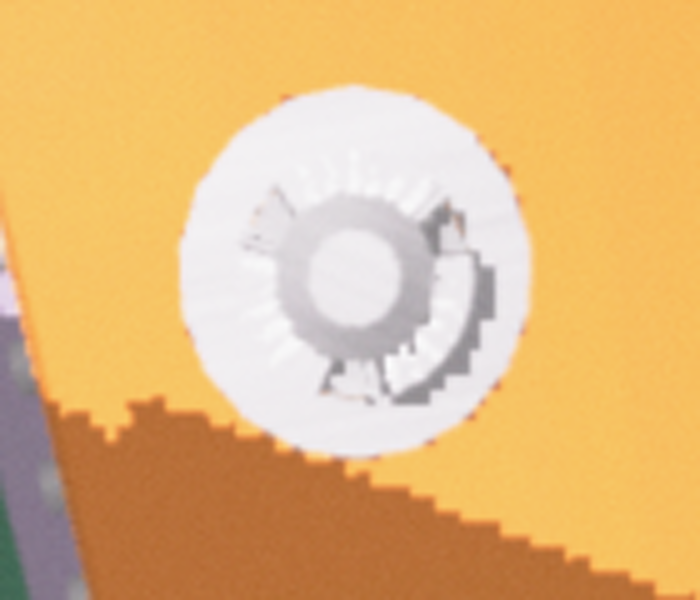

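Run:
```python
from h import *
o=get_obs();f=wristcam(grab_frame("wrist"),o)
for p in[(278.4,115.0)]: print(ray(f,*p,.1146))
print(ray(f,278.6,114.0,.0875))
cv2.imwrite("pics/g.png",cv2.resize(f["pixels"][200:350,190:370,::-1],None,fx=4,fy=4,interpolation=cv2.INTER_CUBIC))
# project expected foot top outlines
top=o["eef_pos"]+[0,0,.021]
for dy in(0,.0015,.003):
  r=[proj(f,top+[.024*np.cos(t),dy+.024*np.sin(t),0]) for t in np.linspace(0,6.28,200)]
  r=np.array(r);print(dy,r.min(0),r.max(0))
```

```text
[ 0.54330876 -0.01008472  0.1146    ]
[ 0.54335545 -0.00924771  0.0875    ]
0 [227.53295121 255.97947796] [331.70012618 345.38713349]
0.0015 [227.29992457 252.85315522] [331.82354572 342.87360376]
0.003 [227.06529719 249.70419211] [331.94781233 340.34376172]
```

View pics/g.png

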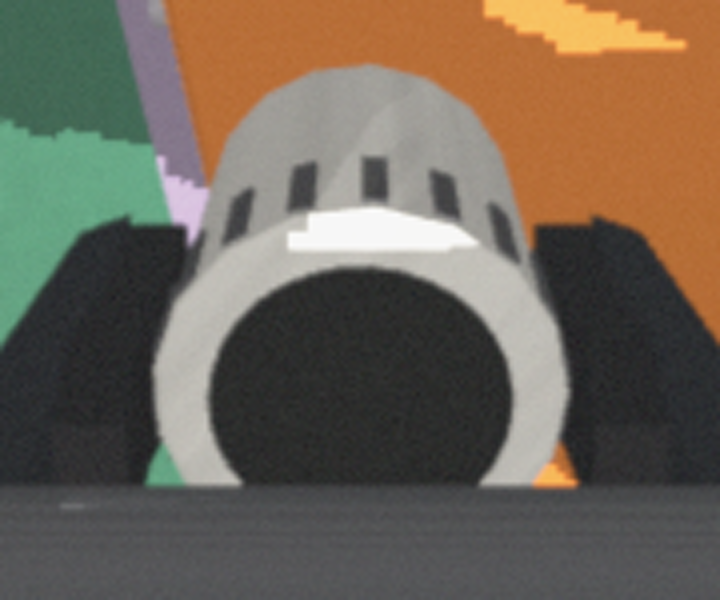

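Emit:
arm_command:
  targets:
    - [0,0.02,0,0,0]
    - [0,0.045,-0.0005,0,0]
    - [0,0.07,-0.001,0,0]
    - [0,0.0818,-0.0013,0,0]
    - [0,0.0818,-0.0013,0.01,0]
    - [0,0.0818,-0.0013,0.022,0]
    - [0,0.0818,-0.0013,0.03,0]
    - [0,0.0818,-0.0013,0.03,0]
    - [0,0.0818,-0.0013,0.03,0]
    - [0,0.0818,-0.0013,0.03,0]

```text
time_s: 6.97
eef_pos: [0.5431, -0.0131, 0.1496]
tool_rot: [-3.141, 0.0, 1.551]
wrist_force: [0.5, 0.5, -0.2]
gripper_width: 0.538
```

Run:
```python
from h import *
o=get_obs()
print(o["eef_pos"],o["qpos"],o["wrist_force"],o["moment"])
b=grab_frame("scene");cv2.imwrite("pics/h.png",cv2.resize(b["pixels"][150:230,205:305,::-1],None,fx=6,fy=6,interpolation=cv2.INTER_CUBIC))
```

```text
[ 0.54314044 -0.01313431  0.14955734] [-2.42682323e-01  2.20046290e-01  1.77107347e+00 -1.04190572e-04
  1.15078471e+00 -2.22484244e-01] [ 0.45980277  0.54523047 -0.22646205] [-0.04733333  0.10229468 -0.04176536]
```

View pics/h.png

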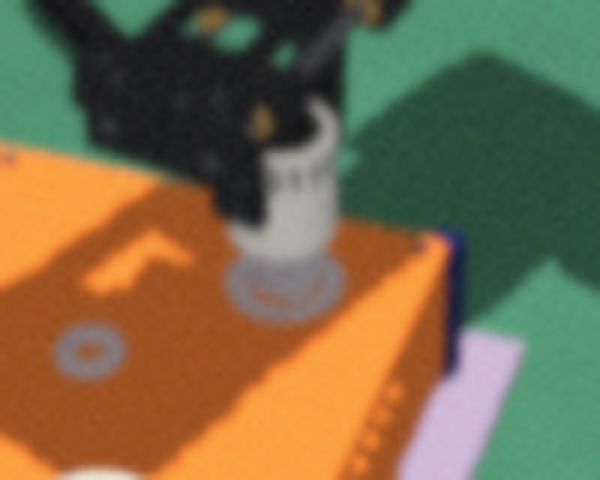

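Emit:
arm_command:
  targets:
    - [0,0.001,0,0,0]
    - [0,0.001,0,0.003,0]
    - [0,0.001,0,0.006,0]
    - [0,0.001,0,0.008,0]
    - [0,0.001,0,0.009,0]
    - [0,0.001,0,0.01,0]
    - [0,0.001,0,0.01,0]
    - [0,0.001,0,0.01,0]

```text
time_s: 7.68
eef_pos: [0.5431, -0.0113, 0.1397]
tool_rot: [-3.141, -0.0, 1.552]
wrist_force: [-0.2, 0.3, -0.9]
gripper_width: 0.535
```

Emit:
arm_command:
  targets:
    - [0,0,0,0.001,0]
    - [0,0,0,0.002,0]
    - [0,0,0,0.003,0]
    - [0,0,0,0.003,0]
    - [0,0,0,0.003,0]

```text
time_s: 8.1
eef_pos: [0.543, -0.0113, 0.1367]
tool_rot: [-3.141, -0.0, 1.552]
wrist_force: [-0.1, -0.3, -1.4]
gripper_width: 0.534
```

Emit:
arm_command:
  targets:
    - [0,0,0,0.001,0]
    - [0,0,0,0.002,0]
    - [0,0,0,0.0025,0]
    - [0,0,0,0.003,0]
    - [0,0,0,0.003,0]
    - [0,0,0,0.003,0]

```text
time_s: 8.6
eef_pos: [0.5431, -0.0113, 0.1337]
tool_rot: [3.142, 0.0, 1.552]
wrist_force: [-0.2, -0.3, -1.1]
gripper_width: 0.533
```

Emit:
arm_command:
  targets:
    - [0,0,0,0.0005,0]
    - [0,0,0,0.001,0]
    - [0,0,0,0.0015,0]
    - [0,0,0,0.0015,0]
    - [0,0,0,0.0015,0]

```text
time_s: 9.02
eef_pos: [0.5433, -0.0113, 0.1333]
tool_rot: [3.141, 0.0, 1.552]
wrist_force: [-3.7, 0.3, 8.0]
gripper_width: 0.536
```

Emit:
arm_command:
  targets:
    - [0,0,-0.0005,-0.0004,0]
    - [0,0,-0.0004,-0.0004,-0.07]
    - [0,0,-0.0003,-0.0004,-0.14]
    - [0,0,-0.0002,-0.0004,-0.21]
    - [0,0.0001,-0.0001,-0.0004,-0.28]
    - [0,0.0001,0,-0.0004,-0.35]
    - [0,0.0001,0,-0.0004,-0.35]

```text
time_s: 9.6
eef_pos: [0.5431, -0.0112, 0.1325]
tool_rot: [3.141, 0.0, 1.904]
wrist_force: [0.4, 0.9, -2.1]
gripper_width: 0.534
```

```bash
python3 -c "
from h import *
o=get_obs();print(o['eef_pos'],o['tool_rot'][2],o['wrist_force'],o['moment'],o['gripper_width'])"
```

```text
[ 0.54311806 -0.01123553  0.13251458] 1.9042582107298318 [ 0.4002665   0.87023555 -2.11574595] [-0.0345989  -0.0223693   0.02981088] 0.5335296175233042
```

Emit:
arm_command:
  targets:
    - [0,0,0,0.0005,0]
    - [0,0,0,0.001,0]
    - [0,0,0,0.0015,0]
    - [0,0,0,0.0015,0]
    - [0,0,0,0.0015,0]

```text
time_s: 10.02
eef_pos: [0.5432, -0.0113, 0.1311]
tool_rot: [3.142, 0.0, 1.901]
wrist_force: [0.6, -0.8, -2.0]
gripper_width: 0.533
```

```bash
python3 -c "
from h import *
o=get_obs();print(o['eef_pos'],o['tool_rot'][2],o['wrist_force'],o['moment'],o['gripper_width'])"
```

```text
[ 0.54316007 -0.01129906  0.13107414] 1.9012084669761558 [ 0.58906938 -0.81089128 -2.04595931] [-0.08871303 -0.07918565  0.00977514] 0.5327209732227975
```

Emit:
arm_command:
  targets:
    - [0,0,0,0.0005,0]
    - [0,0,0,0.001,0]
    - [0,0,0,0.0015,0]
    - [0,0,0,0.002,0]
    - [0,0,0,0.0025,0]
    - [0,0,0,0.0025,0]

```text
time_s: 10.52
eef_pos: [0.5431, -0.0112, 0.1285]
tool_rot: [-3.142, -0.0, 1.902]
wrist_force: [1.1, -1.4, -0.5]
gripper_width: 0.536
```

```bash
python3 -c "
from h import *
o=get_obs();print(o['eef_pos'],o['tool_rot'][2],o['wrist_force'],o['moment'],o['gripper_width'])"
```

```text
[ 0.54306803 -0.01124343  0.12845266] 1.9017442853312114 [ 1.13469519 -1.36187986 -0.4558352 ] [-0.16943306 -0.13652386 -0.01909611] 0.535663323694407
```

Emit:
arm_command:
  targets:
    - [0,0,0,0.0005,0]
    - [0,0,0,0.001,0]
    - [0,0,0,0.0015,0]
    - [0,0,0,0.002,0]
    - [0,0,0,0.002,0]

```text
time_s: 10.93
eef_pos: [0.5428, -0.0111, 0.1263]
tool_rot: [-3.141, -0.0, 1.902]
wrist_force: [0.4, -0.2, 0.1]
gripper_width: 0.532
```

```bash
python3 -c "
from h import *
o=get_obs();print(o['eef_pos'],o['tool_rot'][2],o['wrist_force'],o['moment'],o['gripper_width'])"
```

```text
[ 0.54282815 -0.01109978  0.12634345] 1.9018015831731294 [ 0.38133384 -0.23289688  0.05841874] [-0.0631764  -0.0219365   0.03144291] 0.532113270025193
```

Emit:
arm_command:
  targets:
    - [0,0,-0.0001,0.0005,0.07]
    - [0,0,-0.0002,0.0009,0.14]
    - [0,0,-0.0003,0.0013,0.21]
    - [0,0.0001,-0.0004,0.0017,0.28]
    - [0,0.0001,-0.0005,0.002,0.35]
    - [0,0.0001,-0.0005,0.002,0.35]

```text
time_s: 11.43
eef_pos: [0.5424, -0.0112, 0.1245]
tool_rot: [-3.141, -0.0, 1.549]
wrist_force: [-0.0, -0.3, -0.6]
gripper_width: 0.534
```

```bash
cat > s.py <<'E'
from h import *
o=get_obs();print(o['eef_pos'],o['tool_rot'][2],o['wrist_force'],o['moment'],o['gripper_width'],o['qpos'][5])
E
python3 s.py
```

```text
[ 0.54244037 -0.01123599  0.12451468] 1.5493792787853766 [-0.03290804 -0.34322258 -0.55043651] [-0.07204636  0.01398624  0.05231458] 0.5337923020628047 -0.21815358524594905
```

Emit:
arm_command:
  targets:
    - [0,0,-0.0001,0.0005,0.08]
    - [0,0,-0.0002,0.0009,0.16]
    - [0,0,-0.0003,0.0013,0.24]
    - [0,0.0001,-0.0005,0.0017,0.32]
    - [0,0.0001,-0.0006,0.0021,0.41]
    - [0,0.0002,-0.0007,0.0026,0.5]
    - [0,0.0002,-0.0007,0.0026,0.5]

```text
time_s: 12.02
eef_pos: [0.5419, -0.0111, 0.122]
tool_rot: [3.142, 0.0, 1.051]
wrist_force: [0.9, -0.6, -1.3]
gripper_width: 0.535
```

```bash
python3 s.py
```

```text
[ 0.54191425 -0.01111148  0.121997  ] 1.0507533170959527 [ 0.89251471 -0.6411405  -1.34083454] [-0.203451    0.02716829  0.01387626] 0.5352755957456713 0.28053549887650386
```

Emit:
arm_command:
  targets:
    - [0,0,-0.0001,0.0004,0.08]
    - [0,0,-0.0002,0.0008,0.16]
    - [0,0,-0.0003,0.0012,0.24]
    - [0,0.0001,-0.0005,0.0016,0.32]
    - [0,0.0001,-0.0006,0.002,0.41]
    - [0,0.0002,-0.0007,0.0024,0.5]
    - [0,0.0002,-0.0007,0.0024,0.5]

```text
time_s: 12.6
eef_pos: [0.5417, -0.0108, 0.1198]
tool_rot: [3.141, -0.0, 0.553]
wrist_force: [1.6, -1.7, -1.3]
gripper_width: 0.539
```

```bash
python3 s.py
```

```text
[ 0.54171124 -0.0108011   0.11981672] 0.5527503154005677 [ 1.56455212 -1.66102387 -1.26623725] [-0.30752623 -0.06654063  0.02191389] 0.5385376240347072 0.7792614041775108
```

Emit:
arm_command:
  targets:
    - [0,0,0.0002,0.0004,0.08]
    - [0,0,0.0001,0.0008,0.16]
    - [0,0.0001,0,0.0012,0.24]
    - [0,0.0001,0,0.0014,0.3]
    - [0,0.0001,0,0.0014,0.3]

```text
time_s: 13.02
eef_pos: [0.5417, -0.0106, 0.1185]
tool_rot: [3.141, -0.0, 0.255]
wrist_force: [0.5, -0.5, 0.1]
gripper_width: 0.534
```

```bash
python3 s.py
```

```text
[ 0.54166539 -0.0105749   0.11845723] 0.2551371037502459 [ 0.45740199 -0.52505915  0.09686753] [-0.13101835  0.10394454  0.01305063] 0.5339620653457287 1.0770128358057043
```

Emit:
arm_command:
  targets:
    - [0,0,0,0.0003,0.06]
    - [0,0,-0.0001,0.0006,0.12]
    - [0,0,-0.0002,0.0009,0.18]
    - [0,0.0001,-0.0003,0.0011,0.24]
    - [0,0.0001,-0.0004,0.0013,0.3]
    - [0,0.0001,-0.0004,0.0013,0.3]

```text
time_s: 13.52
eef_pos: [0.5423, -0.0102, 0.118]
tool_rot: [3.141, -0.002, -0.045]
wrist_force: [-0.5, -0.3, 4.6]
gripper_width: 0.531
```

```bash
python3 s.py
```

```text
[ 0.54226338 -0.01019702  0.1180234 ] -0.0446960313614877 [-0.53035892 -0.31599728  4.6479625 ] [-0.05327022  0.15993064 -0.04427635] 0.5310999527983193 1.3776542438037247
```

Emit:
arm_command:
  targets:
    - [0,0,0,0.0001,0.06]
    - [0,0,-0.0001,0.0001,0.12]
    - [0,0,-0.0002,0.0002,0.18]
    - [0,0.0001,-0.0003,0.0002,0.24]
    - [0,0.0001,-0.0004,0.0003,0.3]
    - [0,0.0001,-0.0004,0.0003,0.3]

```text
time_s: 14.02
eef_pos: [0.5424, -0.0104, 0.1173]
tool_rot: [3.141, -0.002, -0.345]
wrist_force: [1.4, -3.2, 1.7]
gripper_width: 0.537
```

```bash
python3 s.py
```

```text
[ 0.542424   -0.01040619  0.1173427 ] -0.3446793712818015 [ 1.39499395 -3.24877764  1.73778689] [-0.48880734 -0.04960111  0.04348179] 0.5368492983157888 1.6783517041905163
```

Emit:
arm_command:
  targets:
    - [0,0.0001,0.0003,0.0002,0.04]
    - [0,0.0001,0.0003,0.0003,0.08]
    - [0,0.0001,0.0002,0.0004,0.12]
    - [0,0.0001,0.0002,0.0005,0.16]
    - [0,0.0001,0.0002,0.0005,0.2]
    - [0,0.0001,0.0002,0.0005,0.2]

```text
time_s: 14.52
eef_pos: [0.5423, -0.0104, 0.117]
tool_rot: [3.141, -0.002, -0.543]
wrist_force: [0.2, -2.7, 5.2]
gripper_width: 0.534
```

```bash
python3 s.py
```

```text
[ 0.5423293  -0.01041798  0.11701019] -0.5431201286129042 [ 0.20993167 -2.72297864  5.16386798] [-0.40762549  0.10771963  0.45547206] 0.5337445761815713 1.8766919017956443
```

Emit:
arm_command:
  targets:
    - [70,0,0,0,0]
    - [80,0,0,0,0]
    - [80,0,0,0,0]
    - [80,0,0,0,0]
    - [80,0,0,0,0]

```text
time_s: 14.93
eef_pos: [0.5412, -0.0097, 0.1157]
tool_rot: [3.141, 0.001, -0.547]
wrist_force: [-1.1, 0.3, 0.3]
gripper_width: 0.797
```

```bash
python3 s.py
```

```text
[ 0.54122059 -0.00965909  0.11571445] -0.547254672559264 [-1.13816259  0.34862532  0.32283275] [0.01949449 0.1439225  0.00338725] 0.796896906170834 1.880592669944541
```

Emit:
arm_command:
  targets:
    - [80,0,0,-0.01,0]
    - [80,0,0,-0.03,0]
    - [90,0,0,-0.06,0]
    - [90,0,0,-0.09,0]
    - [90,0,0,-0.12,0]
    - [90,0,0,-0.13,0]
    - [90,0,0,-0.13,0]
    - [90,0,0,-0.13,0]

```text
time_s: 15.6
eef_pos: [0.5415, -0.0099, 0.246]
tool_rot: [-3.141, -0.001, -0.548]
wrist_force: [0.4, -0.0, -0.7]
gripper_width: 0.899
```

Run:
```python
from h import *
o=get_obs();w=wristcam(grab_frame("wrist"),o)
print(o["eef_pos"],o["wrist_force"])
b=grab_frame("scene")
A=cv2.resize(w["pixels"][100:320,160:400,::-1],(480,440),interpolation=cv2.INTER_CUBIC)
B=cv2.resize(b["pixels"][155:229,212:266,::-1],(320,440),interpolation=cv2.INTER_CUBIC)
cv2.imwrite("pics/k.png",np.hstack([A,B]))
for z in(.138,.142,.146): print(z,proj(w,np.array([.5433,-.0098,z])))
for dz in (0,.004,.008):
  for f in (w,b):
    r=np.array([proj(f,np.array([.5433+.024*np.cos(t),-.0098+.024*np.sin(t),.138+dz])) for t in np.linspace(0,6.28,100)])
    print(dz,r.min(0),r.max(0))
```

```text
[ 0.54152553 -0.00987708  0.24602579] [ 0.39941205 -0.03093584 -0.67406783]
0.138 (np.float64(279.52056122785433), np.float64(211.97898218736609))
0.142 (np.float64(279.5157138556816), np.float64(213.39685717374044))
0.146 (np.float64(279.5107196721675), np.float64(214.85767504158665))
0 [251.97393804 184.97742411] [307.07315874 237.48086073]
0 [242.98126737 176.00035626] [261.96763251 187.99210539]
0.004 [251.55806898 186.02299327] [307.47959123 239.22819011]
0.004 [242.9211333  174.77550832] [261.95832044 186.75641663]
0.008 [251.12960165 187.10119538] [307.89834138 241.02691847]
0.008 [242.86067663 173.54421486] [261.94895858 185.51399412]
```

View pics/k.png

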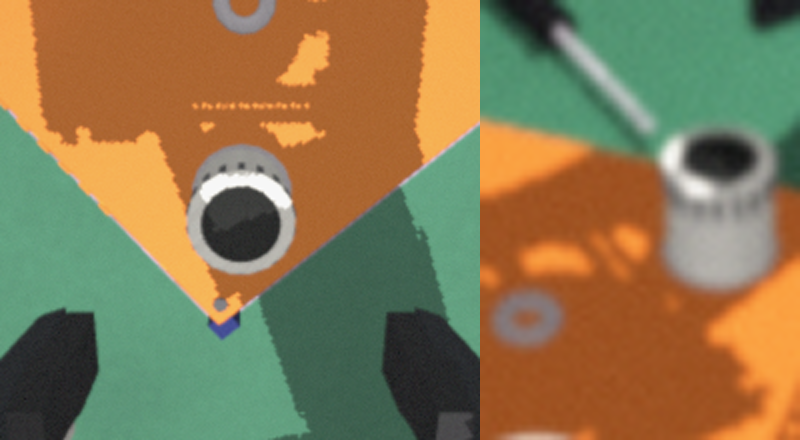

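Emit:
arm_command:
  targets:
    - [90,0,0,0.03,0]
    - [90,0,0,0.06,0]
    - [85,0,0,0.09,0]
    - [80,0,0,0.115,0]
    - [80,0,0,0.128,0]
    - [80,0,0,0.128,0]
    - [80,0,0,0.128,0]
    - [45,0,0,0.128,0]
    - [0,0,0,0.128,0]
    - [0,0,0,0.128,0]
    - [0,0,0,0.128,0]
    - [0,0,0,0.128,0]
    - [0,0,0,0.128,0]
  force: 15

```text
time_s: 16.78
eef_pos: [0.5422, -0.0103, 0.1192]
tool_rot: [-3.142, -0.002, -0.548]
wrist_force: [-2.2, -2.0, 6.4]
gripper_width: 0.535
```

```bash
python3 s.py
```

```text
[ 0.54221283 -0.01033812  0.11919998] -0.5481113338921859 [-2.20447009 -1.97043091  6.44270739] [-0.21433991  0.39780953  0.02912089] 0.5347122917032907 1.881417010038357
```

Emit:
arm_command:
  targets:
    - [0,0,0,0,0.03]
    - [0,0,0,0,0.06]
    - [0,0,0,0,0.06]
    - [0,0,0,0,0.06]

```text
time_s: 17.12
eef_pos: [0.5425, -0.0105, 0.1191]
tool_rot: [-3.141, -0.002, -0.607]
wrist_force: [-0.6, -1.7, 5.5]
gripper_width: 0.535
```

```bash
python3 s.py
```

```text
[ 0.54251788 -0.01048123  0.11913162] -0.6070713621912962 [-0.61789394 -1.71620247  5.47445203] [-0.42495649  0.2409248   0.2165807 ] 0.5351153186241729 1.9404289327212436
```

Emit:
arm_command:
  targets:
    - [80,0,0,0,0]
    - [80,0,0,0,0]
    - [80,0,0,0,0]
    - [80,0,0,0,0]
    - [80,0,0,0,0]
    - [80,0,0,-0.02,0]
    - [80,0,0,-0.04,0]
    - [0,0,0,-0.045,0]
    - [0,0,0,-0.045,0]
    - [0,0,0,-0.045,0]
    - [0,0,0,-0.045,0]
    - [0,0,0,-0.045,0]
    - [0,0,0,-0.04,0]
    - [0,0,0,-0.035,0]
    - [0,0,0,-0.032,0]
    - [0,0,0,-0.032,0]
    - [0,0,0,-0.032,0]

```text
time_s: 18.53
eef_pos: [0.5413, -0.0099, 0.1495]
tool_rot: [3.141, 0.001, -0.608]
wrist_force: [-0.0, 1.3, -0.1]
gripper_width: 0.061
```

```bash
python3 s.py
```

```text
[ 0.54126455 -0.00985598  0.14949502] -0.6082654052327503 [-0.04059745  1.34570768 -0.05483423] [ 0.04020169  0.18461834 -0.02394078] 0.060877300010310643 1.941487180979954
```

Emit:
arm_command:
  targets:
    - [0,0,0,0.001,0]
    - [0,0,0,0.002,0]
    - [0,0,0,0.0025,0]
    - [0,0,0,0.003,0]
    - [0,0,0,0.003,0]

```text
time_s: 18.95
eef_pos: [0.5416, -0.0099, 0.1471]
tool_rot: [3.142, -0.0, -0.608]
wrist_force: [-0.2, 0.4, 0.2]
gripper_width: 0.005
```

Emit:
arm_command:
  targets:
    - [0,0,0,0.0003,0]
    - [0,0,0,0.0005,0]
    - [0,0,0,0.0005,0]

```text
time_s: 19.2
eef_pos: [0.5416, -0.0099, 0.1467]
tool_rot: [-3.142, -0.0, -0.608]
wrist_force: [0.9, -0.2, 0.0]
gripper_width: 0.005
```

Emit:
arm_command:
  targets:
    - [0,0,0,0.0003,0]
    - [0,0,0,0.0005,0]
    - [0,0,0,0.0005,0]

```text
time_s: 19.45
eef_pos: [0.5417, -0.0099, 0.1464]
tool_rot: [3.142, -0.0, -0.608]
wrist_force: [-1.0, 0.2, 3.9]
gripper_width: 0.004
```

Emit:
arm_command:
  targets:
    - [0,0,0,0.0003,0]
    - [0,0,0,0.0005,0]
    - [0,0,0,0.0005,0]
    - [0,0,0,0.0005,0]

```text
time_s: 19.78
eef_pos: [0.5417, -0.0099, 0.1464]
tool_rot: [3.142, -0.0, -0.608]
wrist_force: [-3.7, 1.1, 6.5]
gripper_width: 0.008
```

Run:
```python
from h import *
o=get_obs();print(o["eef_pos"],o["wrist_force"])
a=grab_frame("top");b=grab_frame("scene")
cv2.imwrite("pics/m.png",np.hstack([cv2.resize(a["pixels"][164:214,408:458,::-1],(400,400),interpolation=cv2.INTER_CUBIC),cv2.resize(b["pixels"][140:190,123:173,::-1],(400,400),interpolation=cv2.INTER_CUBIC)]))
print(ray(a,433,189,.138),ray(b,148,158,.138))
```

```text
[ 0.54167963 -0.00993263  0.14638257] [-3.66639509  1.05702282  6.53729435]
[ 0.59481782 -0.30676471  0.138     ] [ 0.58655209 -0.30758635  0.138     ]
```

View pics/m.png

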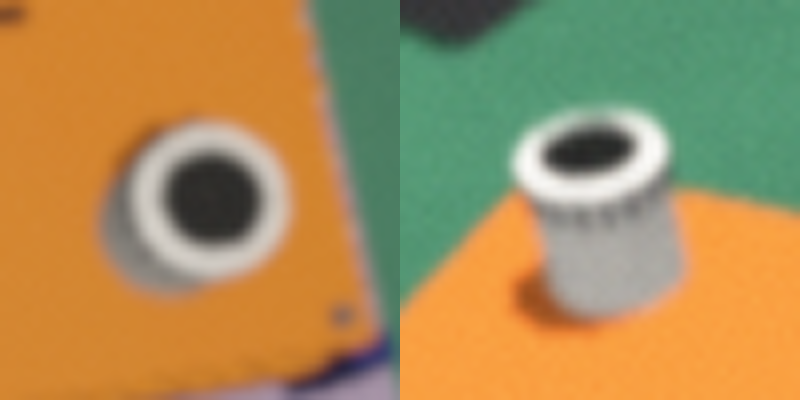

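Emit:
arm_command:
  targets:
    - [0,0,0,-0.015,0]
    - [0,0,0,-0.03,0]
    - [0,0.02,0.02,-0.035,0]
    - [0,0.045,0.047,-0.035,0]
    - [0,0.07,0.073,-0.035,0]
    - [0,0.095,0.099,-0.035,0]
    - [0,0.12,0.125,-0.035,0]
    - [0,0.145,0.15,-0.035,0]
    - [0,0.17,0.176,-0.035,0]
    - [0,0.195,0.2,-0.035,0]
    - [0,0.21,0.216,-0.035,0]
    - [0,0.21,0.216,-0.02,0]
    - [0,0.21,0.216,-0.01,0]
    - [0,0.21,0.216,-0.004,0]
    - [0,0.21,0.216,-0.003,0]
    - [0,0.21,0.216,-0.003,0]
    - [0,0.21,0.216,-0.003,0]

```text
time_s: 21.3
eef_pos: [0.5906, -0.3062, 0.1486]
tool_rot: [-3.141, 0.0, -0.607]
wrist_force: [-0.0, -0.5, -0.6]
gripper_width: 0.003
```

Emit:
arm_command:
  targets:
    - [0,0,0,0.0005,0]
    - [0,0,0,0.001,0]
    - [0,0,0,0.0015,0]
    - [0,0,0,0.0015,0]
    - [0,0,0,0.0015,0]

```text
time_s: 21.72
eef_pos: [0.5905, -0.3071, 0.1472]
tool_rot: [3.142, -0.0, -0.608]
wrist_force: [-0.6, -0.2, -0.2]
gripper_width: 0.008
```

Emit:
arm_command:
  targets:
    - [0,0,0,0.0005,0]
    - [0,0,0,0.001,0]
    - [0,0,0,0.001,0]
    - [0,0,0,0.001,0]

```text
time_s: 22.05
eef_pos: [0.5906, -0.3072, 0.1465]
tool_rot: [-3.142, -0.0, -0.608]
wrist_force: [-0.9, 0.7, 1.9]
gripper_width: 0.005
```

Emit:
arm_command:
  targets:
    - [0,0,0,-0.03,0]
    - [0,0,0,-0.06,0]
    - [0,0,0,-0.09,0]
    - [0,0,0,-0.12,0]
    - [0,0,0,-0.12,0]
    - [0,0,0,-0.12,0]
    - [0,0,0,-0.12,0]

```text
time_s: 22.63
eef_pos: [0.5902, -0.307, 0.2652]
tool_rot: [-3.142, 0.001, -0.608]
wrist_force: [0.2, 0.2, -0.5]
gripper_width: 0.007
```

Run:
```python
from h import *
a=grab_frame("scene");cv2.imwrite("pics/z.png",a["pixels"][:,:,::-1])
```

```text
(no output)
```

View pics/z.png

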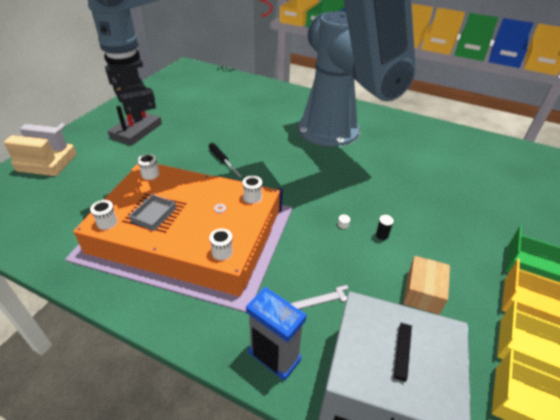

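The picture shows the fourth foot seated on the amplifier's corner at (252,188). The bystanders are where they were and the arm is clear.

```bash
python3 -c "
from rig import *
print(finish_job())"
```

```text
the job is handed in; nothing more can be done
None
```

The loose foot is screwed onto the bare stud and released, and I handed the job in at about 23 s; no verdict was reported. I set the foot on the crown and turned it backward about 20°. It dropped into the thread start, and I ran it forward about 130–140° until it resisted.

**Last checks**
- **Tightness:** on a second, lighter grip it resisted at once, about 0.22 N m after 3° of turn, so it had not backed off after release.
- **Height:** I pressed lightly on its top with the closed fingers. It met them at a tool height of 146.4 mm and did not give between 4 and 6.5 N. A factory-fitted foot met them at 146.5 mm.
- **Final picture:** the foot stands upright on the stud, the other things look unmoved, and the arm is clear.

**What disagreed or went over**
- **Torque:** the last turn peaked at a wrist moment of about 0.46 N m, above the 0.4 N m advised, and I stopped there. The force between foot and stud is not in the readings. Wrist forces I read stayed under 10 N.
- **Height by calculation:** worked out from the fingertip length alone, the touch put the rim about 0.4 mm above the chassis, while the grip height put it at 0 mm. Both are inside the 0.9 mm limit.
- **Camera positions:** the top and scene cameras differed by 6 to 7 mm in x, so I used the wrist camera for the final alignment.

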